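# Pin the swing arm of the wheel stand

### The arm

A 6-joint arm with a two-finger parallel gripper is mounted at the origin on the work surface. World frame = base frame: x ahead of the robot, y to its left, z up, the work surface at z = 0. Lengths are in mm, angles in rad, forces in N, time in s.
With the tool pointing down it reaches from about 400 to 925 mm from the base axis. Payload 12.5 kg.
Tool frame: the origin (TCP) lies on the centre line of the jaws, within the pads' length; the fingertips stand 19 mm ahead of it and the grasp point (between the pads) is the TCP; z points along the fingers, y is the line along which they close (so a half turn about z gives the same grasp; the last joint's range is limited). The gripper opens to 95 mm and grips with 3 to 60 N. Pads are 20 mm wide; open, the fingers measure 119 mm over their backs; the gripper's body (75 mm by 180 mm) begins 59 mm behind the grasp point.
Start: joints at [1.074, 0.491, 1.559, -0, 1.092, -0.106], TCP at [238.065, 577.901, 233.661] pointing down, gripper open.
Joint ranges: [-3.1, 3.1], [-0.84, 2.19], [0.05, 2.79], [-1.13, 4.28], [0.06, 2.93], [-2.69, 2.69]. Speed limits (rad/s): [2.22, 2.22, 2.79, 3.14, 3.14, 3.14].

### API

Orientations are given as [roll, pitch, yaw] about the fixed x, y, z axes, in that order (R = Rz(yaw) Ry(pitch) Rx(roll)).
In Python, from cell import state, read_camera, job_done gives the robot as it stands.
- The arm moves only by the tool arm_command, never from a script. Its argument "deltas" is a list of rows, each an object of numbers: "dx", "dy", "dz": the shift along the world's x, y, z in m; "yaw": the turn about the world's z in degrees. In form: [{"dx": .., "dy": .., "dz": .., "yaw": ..}, ...]. A call has 1 to 20 rows; each row shifts and turns the commanded pose from where the row before left it; what a row does not reach is not made up. A row lasts 1/10 s, in which the tool goes at most 50 mm and 8.59 degrees, less where a joint would pass 70% of its speed; a pose out of reach is approached as far as the arm can. A call with a gripper value outside its range is refused whole. "gripper" is the finger opening in m, from 0 to 0.0951, set as the call begins (left out, the last holds). The fingers move at their own pace and stop on an object; the grip force is fixed at half the most. Time passes only in rows, so rows that do not move let the fingers close. It gives the time, the measured TCP pose, the force, the opening and the grip force at its end, in the units of the state.
- state(): the state, without advancing time (a new reading comes with each control period).
- read_camera(name): name is "side" or "top"; returns a dict with "color" (480x640x3 uint8, red, green, blue), "range_z" (480x640 float32, mm along the optical axis (not along the pixel's ray), 0 where there is no reading), "fx", "fy", "cx", "cy" (pixels), "extrinsics" (4x4, takes a point from camera to world coordinates). Camera axes: x right, y up, looking along -z (the intrinsics and any distortion apply to the point x, -y, -z); pixel columns grow to the right and rows downward; lengths in mm; the calibration is good to about 2 mm. A picture is of the moment at which its call begins.
- job_done(): hands the job in; it is judged then, once.
The state is a dict: "t": time; "joints": joint angles; "qvel": joint speeds; "tau": joint torques, N m; "eef_pos": TCP position; "tcp_rot": TCP orientation; "ft_force": force on the tool from outside, world axes, zero at the start; "moment": the same for the moment, N m; "opening": opening from 0.0 (shut) to 1.0 (fully open); "grip_force": force on a finger pad.
Only numpy, scipy, OpenCV 4.12 (cv2) and the standard library are available. Lean on these libraries where they do the work, as an engineer would, in place of code of your own. Each camera call takes 0.05 s, during which the arm holds its last target. There are 200 camera calls.

### The job

Lock the swing arm of the wheel stand to its bracket: take the long lock pin with the round knob out of the pin rack and put it down through the holes of the bracket and the arm until its collar sits flush on the bracket, then let go. Leave the short hex-headed pin where it hangs in the rack.

Things in the scene. Friction and masses are not known exactly. Their poses are not given: they have to be found in the camera images.
- lock_pin: Long steel pin, 108 mm tall, 0.2 kg, upright in one rack hole. Origin at its lower tip, z up. From the tip up: round shank 16 mm across, 62 mm long, its lowest 12 mm tapering to 8 mm; round collar 46 mm across at 62 to 68 mm, resting on the rack top; plain round metal knob 26 mm across at 68 to 108 mm. Grip the knob from above, in any direction, fingertips above the collar.
- stub_pin: Short steel pin, 48 mm tall, in the rack's other hole. Origin at its lower tip, z up. Same 16 mm shank but only 28 mm long, same 46 mm collar, and instead of the knob a low hexagonal head, 32 mm across and 14 mm tall. Not needed: it stays in the rack.
- rack: Fixed steel bridge, 60 by 190 mm (long side along its y), top 85 mm above the bench, with two 22 mm holes 55 mm either side of its middle in which the pins hang by their collars. Origin under its middle on the bench, z up. Lift a pin straight up by its shank's length to clear it.
- clevis_hole (a point): Top mouth centre, z up, of the 30 mm hole in the fixed steel bracket: two level ears, 63 to 75 and 28 to 38 mm above the bench; the bracket is no taller. Between them the aluminium swing arm's tongue with a 34 mm hole, within 3 mm of the axis, with free play. A clear wheel on the arm, 125 mm from the hole, rises to 98 mm. Pin home: collar on the upper ear, tip 62 mm below this point.
Things that resemble listed ones, but are neither listed nor needed, are in the scene too. Leave any orange or red look-alike of the lock_pin alone.

How it is judged:
By the outcome, as a careful person would: the job done as asked, in the order asked, and still so for the second after the job is handed in, with the robot touching nothing.
It also fails if it takes over 42 s, if anything falls off the work surface, if the arm or the gripper's body presses on something with over 40 N, if the wrist force passes 120 N, or if a joint passes its speed limit or range.

## Working session

There is one attempt and no reset: what is moved stays moved. The work goes in short steps, Python scripts to look and compute and a tool call to move; the robot and the scene stay as the last step left them, time stands still between calls to the robot, and variables do not carry over. Pictures are saved under pics/ and viewed, at most 10 in all, crops included, and the job is handed in when it is done.

Besides the shell and the picture viewer there is one more tool, called as name(argument=value, ...), one argument or row to a line, values as JSON. arm_command: Moves the arm, as the interface text tells. Its arguments: {"type":"object","properties":{"deltas":{"type":"array"},"gripper":{"type":"number"}},"required":["deltas"]}

```bash
mkdir -p pics; cat > h.py <<'E'
import numpy as np, cv2
from cell import state, read_camera, job_done
def grab(n):
    c=read_camera(n); return c
def save(c,p,box=None,s=1):
    im=c["color"][:,:,::-1]
    if box: x0,y0,x1,y1=box; im=im[y0:y1,x0:x1]
    if s!=1: im=cv2.resize(im,None,fx=s,fy=s,interpolation=cv2.INTER_CUBIC)
    cv2.imwrite(p,im)
def ray(c,u,v):
    E=np.array(c["extrinsics"]); d=np.array([(u-c["cx"])/c["fx"],-(v-c["cy"])/c["fy"],-1.])
    return E[:3,3],E[:3,:3]@d
def onz(c,u,v,z):
    o,d=ray(c,u,v); return o+d*(z-o[2])/d[2]
def cloud(c):
    v,u=np.mgrid[:480,:640]; E=np.array(c["extrinsics"]); Z=c["range_z"]
    P=np.stack([(u-c["cx"])/c["fx"]*Z,-(v-c["cy"])/c["fy"]*Z,-Z],-1)@E[:3,:3].T+E[:3,3]
    P[Z==0]=np.nan; return P
def proj(c,p):
    E=np.array(c["extrinsics"]); q=E[:3,:3].T@(np.array(p)-E[:3,3]); return c["cx"]-c["fx"]*q[0]/q[2], c["cy"]+c["fy"]*q[1]/q[2]
E
python3 - <<'E'
from h import *
for n in("top","side"):
    c=grab(n); save(c,f"pics/{n}0.png"); print(n,[c[k] for k in("fx","fy","cx","cy")],np.round(c["extrinsics"],3).tolist(),[k for k in c], (c["range_z"]>0).mean())
s=state();print(s["t"],s["eef_pos"],s["tcp_rot"])
E
```

```text
top [561.9397815246592, 561.9397815246592, 314.7583615722293, 237.39250578730505] [[-0.015, 0.999, -0.048, 480.846], [-1.0, -0.015, 0.008, 85.014], [0.007, 0.048, 0.999, 1159.993], [0.0, 0.0, 0.0, 1.0]] ['color', 'range_z', 'fx', 'fy', 'cx', 'cy', 'extrinsics'] 0.9960546875
side [481.53416822119647, 481.53416822119647, 313.5018210234702, 242.7329826659183] [[-0.679, 0.411, -0.609, 41.375], [-0.734, -0.369, 0.57, 502.925], [0.009, 0.834, 0.552, 512.828], [0.0, 0.0, 0.0, 1.0]] ['color', 'range_z', 'fx', 'fy', 'cx', 'cy', 'extrinsics'] 0.99583984375
0.1 [237.95653209 577.70115155 233.09615204] [-3.14054358e+00 -1.03444975e-04  2.75077278e+00]
```

View pics/top0.png

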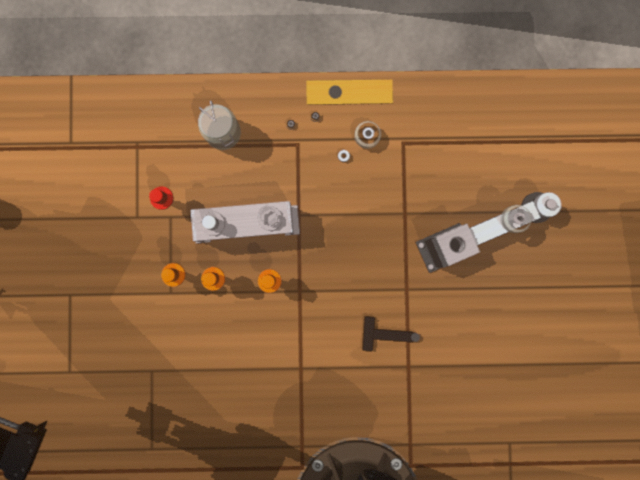

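View pics/side0.png

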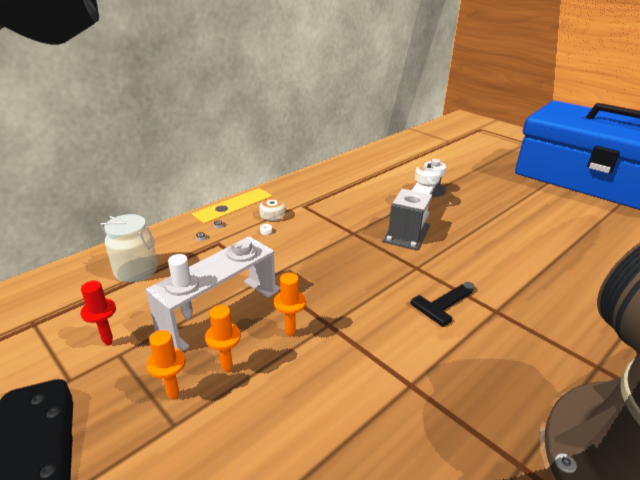

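Top view: the candidates for the lock pin are the steel knob in the rack at (211,222), the hex stub at (273,217), orange pins at (173,275), (212,279) and (269,281), and a red pin at (162,198). The side view shows the tall round steel knob at (179,272), so I choose the one at top (211,222). The bracket hole is at top (457,244).

```bash
python3 - <<'E'
from h import *
t=grab("top"); s=grab("side")
a=cv2.resize(t["color"][190:260,180:310,::-1],(780,420)); cv2.imwrite("pics/c1.png",a)
b=t["color"][210:280,405:535,::-1]; cv2.imwrite("pics/c2.png",cv2.resize(b,(780,420)))
for n,c in(("top",t),("side",s)):
    P=cloud(c); z=P[...,2]
    for nm,box,lo,hi in(("knobtop",(185,200,240,250) if n=="top" else(160,245,200,300),124,140),("rack",(185,200,300,245) if n=="top" else(140,235,280,300),80,89),("ear",(415,220,485,275) if n=="top" else (380,180,435,250),70,80)):
        m=np.zeros(z.shape,bool); x0,y0,x1,y1=box; m[y0:y1,x0:x1]=1; m&=(z>lo)&(z<hi)
        Q=P[m]; print(n,nm,m.sum(),Q.mean(0).round(1),Q.min(0).round(1),Q.max(0).round(1),"vu",np.argwhere(m).mean(0).round(1))
# hole: dark pixels inside ear
g=cv2.cvtColor(t["color"],cv2.COLOR_RGB2GRAY)
P=cloud(t)
m=np.zeros(g.shape,np.uint8); m[228:260,442:472]=(P[228:260,442:472,2]<68)
n_,l,st,ce=cv2.connectedComponentsWithStats(m)
for i in range(1,n_): print("hole",st[i],ce[i],onz(t,*ce[i],75).round(1))
m[:]=0; m[228:260,442:472]=g[228:260,442:472]<90
n_,l,st,ce=cv2.connectedComponentsWithStats(m)
for i in range(1,n_): print("dark",st[i],ce[i],onz(t,*ce[i],75).round(1))
print(onz(t,211,222,131),onz(t,457,244,75),proj(s,onz(t,211,222,131)))
E
```

```text
top knobtop 157 [561.5 271.5 131. ] [549.9 259.2 124.9] [574.2 283.5 134.9] vu [221.8 208.4]
top rack 2192 [565.9 217.2  85.5] [530.3 121.7  80. ] [603.1 313.4  89. ] vu [220.8 241.1]
top ear 1046 [ 512.6 -192.7   75.5] [ 471.6 -239.5   70.1] [ 554.3 -148.4   80. ] vu [245.6 454.1]
side knobtop 214 [557.  273.7 128.7] [546.1 260.3 124. ] [571.8 285.5 131.4] vu [260.4 177.5]
side rack 2377 [559.6 222.8  83.9] [528.9 121.   80. ] [720.2 315.   89. ] vu [271.6 210.7]
side ear 569 [ 508.9 -190.3   73.2] [ 469.2 -299.1   70. ] [ 553.7 -146.3   75.8] vu [200.5 411.3]
hole [442 228  14   6  48] [446.45833333 229.66666667] [ 543.8 -178.8   75. ]
hole [469 228   3   6  12] [470.33333333 229.83333333] [ 542.7 -225.1   75. ]
hole [450 237  15  16 176] [456.5625     244.38068182] [ 514.9 -197.6   75. ]
hole [463 256   9   4  22] [468.09090909 258.04545455] [ 488.2 -219.2   75. ]
dark [442 228  10   5  23] [445.69565217 229.39130435] [ 544.3 -177.3   75. ]
dark [450 238  12  14 122] [455.47540984 243.90163934] [ 515.9 -195.6   75. ]
dark [442 255   2   5   8] [442.375 257.375] [ 490.2 -169.5   75. ]
dark [466 257   6   3  12] [469.16666667 258.33333333] [ 487.6 -221.3   75. ]
[560.98202838 266.77852595 131.        ] [ 515.67283652 -198.50915941   75.        ] (np.float64(180.32771107401155), np.float64(255.78248757094303))
```

View pics/c1.png

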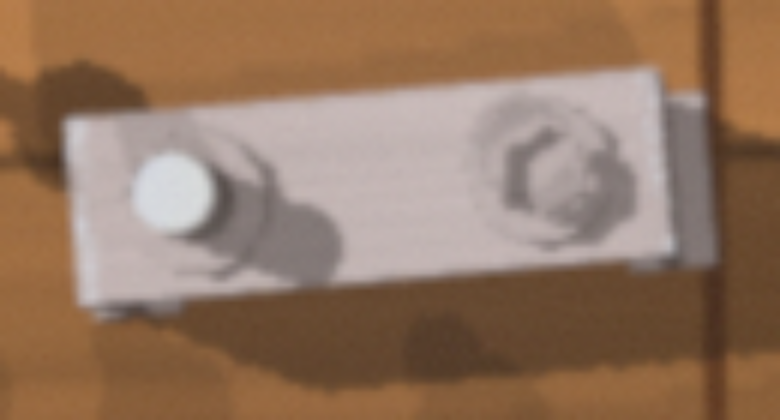

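View pics/c2.png

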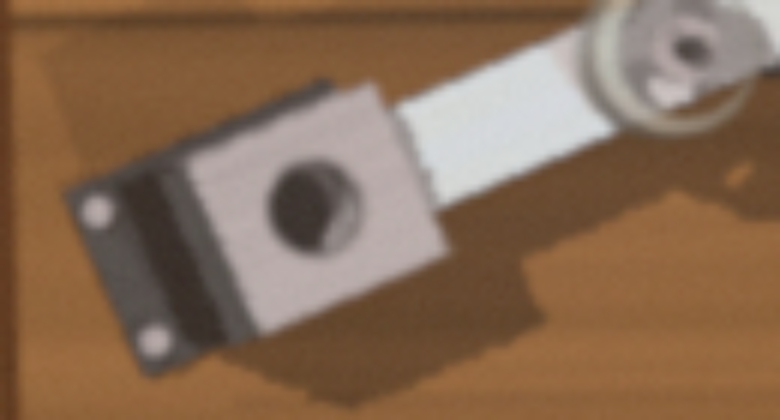

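Crop 1 confirms the choice: the plain round knob is at top (209,222) and the hex stub is at right (273,217). Crop 2 shows the hole at (457.5,244.5). That gives the knob at about (561,270.5) and the hole at about (515,-198.5). I'm moving above the knob.

arm_command(
  deltas=[
    {"dx": 0.0215,"dy": -0.0205},
    {"dx": 0.0215,"dy": -0.0205},
    {"dx": 0.0215,"dy": -0.0205},
    {"dx": 0.0215,"dy": -0.0205},
    {"dx": 0.0215,"dy": -0.0205},
    {"dx": 0.0215,"dy": -0.0205},
    {"dx": 0.0215,"dy": -0.0205},
    {"dx": 0.0215,"dy": -0.0205},
    {"dx": 0.0215,"dy": -0.0205},
    {"dx": 0.0215,"dy": -0.0205},
    {"dx": 0.0215,"dy": -0.0205},
    {"dx": 0.0215,"dy": -0.0205},
    {"dx": 0.0215,"dy": -0.0205},
    {"dx": 0.0215,"dy": -0.0205},
    {"dx": 0.0215,"dy": -0.0205},
    {"dz": -0.03},
    {"dz": -0.02},
    {},
    {},
  ],
  gripper=0.06,
)

```text
$.deltas[0]: bad value
```

arm_command(
  deltas=[
    {"dx": 0.0215,"dy": -0.0205,"dz": 0,"yaw": 0},
    {"dx": 0.0215,"dy": -0.0205,"dz": 0,"yaw": 0},
    {"dx": 0.0215,"dy": -0.0205,"dz": 0,"yaw": 0},
    {"dx": 0.0215,"dy": -0.0205,"dz": 0,"yaw": 0},
    {"dx": 0.0215,"dy": -0.0205,"dz": 0,"yaw": 0},
    {"dx": 0.0215,"dy": -0.0205,"dz": 0,"yaw": 0},
    {"dx": 0.0215,"dy": -0.0205,"dz": 0,"yaw": 0},
    {"dx": 0.0215,"dy": -0.0205,"dz": 0,"yaw": 0},
    {"dx": 0.0215,"dy": -0.0205,"dz": 0,"yaw": 0},
    {"dx": 0.0215,"dy": -0.0205,"dz": 0,"yaw": 0},
    {"dx": 0.0215,"dy": -0.0205,"dz": 0,"yaw": 0},
    {"dx": 0.0215,"dy": -0.0205,"dz": 0,"yaw": 0},
    {"dx": 0.0215,"dy": -0.0205,"dz": 0,"yaw": 0},
    {"dx": 0.0215,"dy": -0.0205,"dz": 0,"yaw": 0},
    {"dx": 0.0215,"dy": -0.0205,"dz": 0,"yaw": 0},
    {"dx": 0,"dy": 0,"dz": -0.03,"yaw": 0},
    {"dx": 0,"dy": 0,"dz": -0.02,"yaw": 0},
    {"dx": 0,"dy": 0,"dz": 0,"yaw": 0},
    {"dx": 0,"dy": 0,"dz": 0,"yaw": 0},
  ],
  gripper=0.06,
)

```text
t: 2.1
eef_pos: [560.7, 270.5, 184.0]
tcp_rot: [-3.142, -0.0, 2.751]
ft_force: [1.3, 0.2, -0.0]
opening: 0.629
grip_force: 0.0
```

```bash
python3 - <<'E'
from h import *
s=grab("side"); save(s,"pics/s1.png",(90,150,290,300),4)
p=state()["eef_pos"]; print(p,proj(s,[p[0],p[1],165]),proj(s,[560.7,270.5,131]))
P=cloud(s);z=P[...,2];m=np.zeros(z.shape,bool);m[248:285,160:205]=1
# knob silhouette side columns at mid-height
hsv=cv2.cvtColor(s["color"],cv2.COLOR_RGB2HSV)
for v in(270,276,282): print(v,hsv[v,160:200,2].tolist())
print([np.round(proj(s,[560.7,270.5,q]),1).tolist() for q in(131,111,91)])
E
```

```text
[560.89243622 270.68368199 184.64124499] (np.float64(174.08274496911903), np.float64(236.01027893432936)) (np.float64(178.00905212655738), np.float64(256.9153203383379))
270 [95, 117, 123, 145, 156, 163, 165, 167, 167, 188, 245, 247, 246, 245, 244, 240, 238, 233, 230, 227, 223, 215, 209, 206, 202, 196, 188, 174, 169, 221, 249, 250, 250, 250, 250, 249, 249, 249, 249, 249]
276 [167, 167, 165, 168, 177, 178, 177, 176, 183, 226, 229, 245, 247, 245, 244, 243, 239, 236, 231, 228, 226, 221, 215, 209, 204, 199, 193, 185, 174, 160, 162, 178, 180, 178, 180, 196, 213, 224, 246, 230]
282 [237, 236, 236, 236, 237, 239, 235, 235, 234, 233, 233, 233, 241, 247, 245, 243, 241, 238, 234, 229, 226, 223, 217, 214, 208, 203, 197, 191, 184, 169, 164, 175, 176, 175, 175, 174, 175, 171, 145, 173]
[[178.0, 256.9], [180.1, 268.7], [182.1, 280.0]]
```

View pics/s1.png

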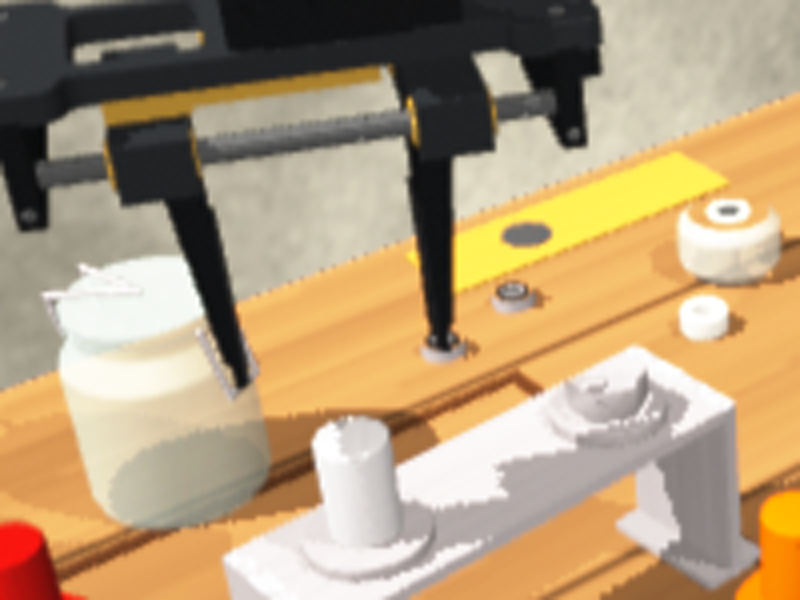

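The crop shows the knob between the jaws: fingertips at crop (240,385) and (440,345), knob top at (350,430). This agrees with the prediction within about 1 px, so I'm descending and gripping.

arm_command(
  deltas=[
    {"dx": 0,"dy": 0,"dz": -0.02,"yaw": 0},
    {"dx": 0,"dy": 0,"dz": -0.02,"yaw": 0},
    {"dx": 0,"dy": 0,"dz": -0.02,"yaw": 0},
    {"dx": 0,"dy": 0,"dz": -0.01,"yaw": 0},
    {"dx": 0,"dy": 0,"dz": 0,"yaw": 0},
    {"dx": 0,"dy": 0,"dz": 0,"yaw": 0},
  ],
)

```text
t: 2.75
eef_pos: [561.0, 270.7, 114.8]
tcp_rot: [3.141, 0.001, 2.751]
ft_force: [0.2, 0.1, 0.7]
opening: 0.631
grip_force: 0.0
```

arm_command(
  deltas=[
    {"dx": 0,"dy": 0,"dz": 0,"yaw": 0},
    {"dx": 0,"dy": 0,"dz": 0,"yaw": 0},
    {"dx": 0,"dy": 0,"dz": 0,"yaw": 0},
    {"dx": 0,"dy": 0,"dz": 0,"yaw": 0},
    {"dx": 0,"dy": 0,"dz": 0,"yaw": 0},
    {"dx": 0,"dy": 0,"dz": 0,"yaw": 0},
    {"dx": 0,"dy": 0,"dz": 0,"yaw": 0},
    {"dx": 0,"dy": 0,"dz": 0,"yaw": 0},
    {"dx": 0,"dy": 0,"dz": 0,"yaw": 0},
    {"dx": 0,"dy": 0,"dz": 0,"yaw": 0},
  ],
  gripper=0.01,
)

```text
t: 3.75
eef_pos: [560.7, 270.5, 113.8]
tcp_rot: [3.141, 0.0, 2.751]
ft_force: [0.9, 1.6, 4.6]
opening: 0.267
grip_force: 30.0
```

arm_command(
  deltas=[
    {"dx": 0,"dy": 0,"dz": 0.01,"yaw": 0},
    {"dx": 0,"dy": 0,"dz": 0.01,"yaw": 0},
    {"dx": 0,"dy": 0,"dz": 0.015,"yaw": 0},
    {"dx": 0,"dy": 0,"dz": 0.015,"yaw": 0},
    {"dx": 0,"dy": 0,"dz": 0.015,"yaw": 0},
    {"dx": 0,"dy": 0,"dz": 0.015,"yaw": 0},
    {"dx": 0,"dy": 0,"dz": 0.015,"yaw": 0},
    {"dx": 0,"dy": 0,"dz": 0.015,"yaw": 0},
    {"dx": 0,"dy": 0,"dz": 0,"yaw": 0},
    {"dx": 0,"dy": 0,"dz": 0,"yaw": 0},
  ],
)

```text
t: 4.75
eef_pos: [560.2, 270.2, 223.7]
tcp_rot: [-3.141, -0.0, 2.751]
ft_force: [-0.8, -0.8, -2.8]
opening: 0.264
grip_force: 30.0
```

arm_command(
  deltas=[
    {"dx": -0.0025,"dy": -0.013,"dz": 0,"yaw": 0},
    {"dx": -0.0025,"dy": -0.026,"dz": 0,"yaw": 0},
    {"dx": -0.0025,"dy": -0.026,"dz": 0,"yaw": 0},
    {"dx": -0.0025,"dy": -0.026,"dz": 0,"yaw": 0},
    {"dx": -0.0025,"dy": -0.026,"dz": 0,"yaw": 0},
    {"dx": -0.0025,"dy": -0.026,"dz": 0,"yaw": 0},
    {"dx": -0.0025,"dy": -0.026,"dz": 0,"yaw": 0},
    {"dx": -0.0025,"dy": -0.026,"dz": 0,"yaw": 0},
    {"dx": -0.0025,"dy": -0.026,"dz": 0,"yaw": 0},
    {"dx": -0.0025,"dy": -0.026,"dz": 0,"yaw": 0},
    {"dx": -0.0025,"dy": -0.026,"dz": 0,"yaw": 0},
    {"dx": -0.0025,"dy": -0.026,"dz": 0,"yaw": 0},
    {"dx": -0.0025,"dy": -0.026,"dz": 0,"yaw": 0},
    {"dx": -0.0025,"dy": -0.026,"dz": 0,"yaw": 0},
    {"dx": -0.0025,"dy": -0.026,"dz": 0,"yaw": 0},
    {"dx": -0.0025,"dy": -0.026,"dz": 0,"yaw": 0},
    {"dx": -0.0025,"dy": -0.026,"dz": 0,"yaw": 0},
    {"dx": -0.0025,"dy": -0.026,"dz": 0,"yaw": 0},
    {"dx": 0,"dy": -0.013,"dz": 0,"yaw": 0},
    {"dx": 0,"dy": 0,"dz": 0,"yaw": 0},
  ],
)

```text
t: 6.75
eef_pos: [514.9, -199.0, 223.1]
tcp_rot: [3.142, -0.001, 2.749]
ft_force: [-0.1, 0.5, -2.5]
opening: 0.268
grip_force: 30.0
```

arm_command(
  deltas=[
    {"dx": 0,"dy": 0,"dz": -0.02,"yaw": 0},
    {"dx": 0,"dy": 0,"dz": -0.01,"yaw": 0},
    {"dx": 0,"dy": 0,"dz": 0,"yaw": 0},
    {"dx": 0,"dy": 0,"dz": 0,"yaw": 0},
  ],
)

```text
t: 7.15
eef_pos: [515.7, -197.1, 193.8]
tcp_rot: [3.141, -0.0, 2.752]
ft_force: [0.4, 0.9, -2.1]
opening: 0.266
grip_force: 30.0
```

```bash
python3 - <<'E'
from h import *
s=grab("side"); save(s,"pics/s2.png",(340,80,500,260),3)
p=state()["eef_pos"]; print(p)
for n,q in(("tip",[p[0],p[1],p[2]-91]),("collar",[p[0],p[1],p[2]-29]),("hole",[515,-198.5,75])): print(n,np.round(proj(s,q),1))
P=cloud(s); z=P[...,2]
m=np.zeros(z.shape,np.uint8); m[180:225,385:435]=((z>71)&(z<79))[180:225,385:435]
g=cv2.cvtColor(s["color"],cv2.COLOR_RGB2GRAY)
print(g[190:212,395:430])
E
```

```text
[ 515.84163488 -197.26192315  194.12706688]
tip [412.6 184. ]
collar [416.8 153.4]
hole [411.5 197.1]
[[196 196 195 195 198 222 247 251 250 250 250 249 248 247 246 239 241 254
  255 255 255 255 255 255 255 255 255 255 255 255 255 255 255 255 255]
 [194 194 196 198 211 242 250 251 250 250 250 250 251 251 251 250 250 253
  253 254 254 254 255 255 255 255 255 255 255 255 255 255 255 255 255]
 [196 198 201 206 233 249 251 250 250 250 250 251 252 252 252 251 252 252
  252 252 252 252 253 253 254 254 254 255 255 255 255 255 255 255 252]
 [201 200 201 222 247 250 250 250 250 250 251 251 252 252 252 252 252 252
  252 252 252 252 252 252 252 253 253 253 253 254 254 254 255 254 229]
 [197 195 205 239 250 250 250 250 250 250 250 251 252 252 252 252 253 253
  253 253 252 252 252 252 252 252 252 250 233 229 232 233 239 234 194]
 [182 187 216 240 244 245 249 250 250 250 249 249 250 252 252 251 252 253
  254 254 254 254 253 252 251 251 250 230 197 192 192 193 194 193 187]
 [179 200 233 240 239 240 243 244 249 246 241 235 237 229 231 232 234 240
  243 250 252 254 255 254 237 232 230 198 188 187 188 
[... 1492 characters left out ...]
 134 143 143 130 131 133 138 148 154 180 186 199
  216 232 242 244 250 250 251 250 251 251 250 242 192 163 175 130 114]
 [ 95  96  96  91  96 105 112 115 112 108 122 128 136 138 129 136 139 143
  152 165 183 187 201 206 230 235 249 250 248 217 166 175 176 123 111]
 [ 95  95  95  94  95  96 100 100  98  97 104 105 107 109 116 129 140 141
  131 129 136 141 143 142 165 172 198 202 209 173 163 189 164 120 111]
 [ 95  95  96  95  95  96  98  96  97  95  96  94  93  93  88 106 112 112
  109 122 131 141 143 131 134 137 142 137 132 156 177 194 160 134 115]
 [ 95  95  95  95  96  98  98  95  98  95  95  94  93  93  90  95  97  97
  100 104 108 113 115 112 128 140 141 112 104 162 193 195 182 171 132]]
```

View pics/s2.png

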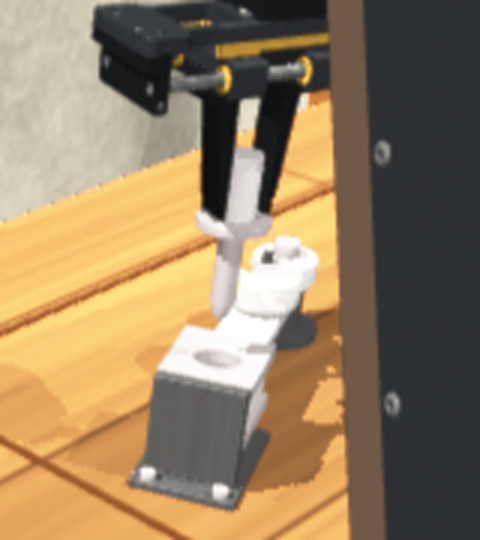

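The crop shows the pin tip at crop (222,315) above the hole at crop (217,357), and the shank is upright. They line up to about 2 mm, against about 6 mm of clearance. I'm inserting with a small correction.

arm_command(
  deltas=[
    {"dx": -0.001,"dy": -0.001,"dz": -0.01,"yaw": 0},
    {"dx": 0,"dy": 0,"dz": -0.01,"yaw": 0},
    {"dx": 0,"dy": 0,"dz": -0.005,"yaw": 0},
    {"dx": 0,"dy": 0,"dz": -0.005,"yaw": 0},
    {"dx": 0,"dy": 0,"dz": -0.005,"yaw": 0},
    {"dx": 0,"dy": 0,"dz": -0.005,"yaw": 0},
    {"dx": 0,"dy": 0,"dz": 0,"yaw": 0},
  ],
)

```text
t: 7.9
eef_pos: [514.3, -198.5, 153.0]
tcp_rot: [3.141, -0.001, 2.751]
ft_force: [0.6, -0.3, -2.7]
opening: 0.273
grip_force: 30.0
```

Tip at about 62 and no contact; continuing.

arm_command(
  deltas=[
    {"dx": 0,"dy": 0,"dz": -0.005,"yaw": 0},
    {"dx": 0,"dy": 0,"dz": -0.005,"yaw": 0},
    {"dx": 0,"dy": 0,"dz": -0.005,"yaw": 0},
    {"dx": 0,"dy": 0,"dz": -0.005,"yaw": 0},
    {"dx": 0,"dy": 0,"dz": 0,"yaw": 0},
    {"dx": 0,"dy": 0,"dz": 0,"yaw": 0},
  ],
)

```text
t: 8.5
eef_pos: [514.6, -198.6, 133.6]
tcp_rot: [3.142, -0.0, 2.751]
ft_force: [-0.1, -0.3, -2.8]
opening: 0.267
grip_force: 30.0
```

arm_command(
  deltas=[
    {"dx": 0,"dy": 0,"dz": -0.005,"yaw": 0},
    {"dx": 0,"dy": 0,"dz": -0.005,"yaw": 0},
    {"dx": 0,"dy": 0,"dz": -0.005,"yaw": 0},
    {"dx": 0,"dy": 0,"dz": -0.005,"yaw": 0},
    {"dx": 0,"dy": 0,"dz": -0.005,"yaw": 0},
    {"dx": 0,"dy": 0,"dz": -0.003,"yaw": 0},
    {"dx": 0,"dy": 0,"dz": 0,"yaw": 0},
    {"dx": 0,"dy": 0,"dz": 0,"yaw": 0},
  ],
)

```text
t: 9.3
eef_pos: [514.6, -198.6, 105.7]
tcp_rot: [3.141, 0.0, 2.751]
ft_force: [0.1, 0.1, -3.1]
opening: 0.266
grip_force: 30.0
```

arm_command(
  deltas=[
    {"dx": 0,"dy": 0,"dz": -0.001,"yaw": 0},
    {"dx": 0,"dy": 0,"dz": -0.001,"yaw": 0},
    {"dx": 0,"dy": 0,"dz": 0,"yaw": 0},
    {"dx": 0,"dy": 0,"dz": 0,"yaw": 0},
  ],
)

```text
t: 9.7
eef_pos: [514.7, -198.6, 103.9]
tcp_rot: [3.142, 0.0, 2.751]
ft_force: [-0.3, 0.3, 0.2]
opening: 0.27
grip_force: 30.0
```

The weight is off the wrist, so the collar is touching. Opening the jaws (to 60 mm) and retreating straight up.

arm_command(
  deltas=[
    {"dx": 0,"dy": 0,"dz": 0,"yaw": 0},
    {"dx": 0,"dy": 0,"dz": 0,"yaw": 0},
    {"dx": 0,"dy": 0,"dz": 0,"yaw": 0},
    {"dx": 0,"dy": 0,"dz": 0,"yaw": 0},
    {"dx": 0,"dy": 0,"dz": 0,"yaw": 0},
    {"dx": 0,"dy": 0,"dz": 0,"yaw": 0},
  ],
  gripper=0.06,
)

```text
t: 10.3
eef_pos: [514.6, -198.6, 103.7]
tcp_rot: [3.141, -0.0, 2.751]
ft_force: [0.3, -0.3, 0.3]
opening: 0.628
grip_force: 0.0
```

arm_command(
  deltas=[
    {"dx": 0,"dy": 0,"dz": 0.01,"yaw": 0},
    {"dx": 0,"dy": 0,"dz": 0.02,"yaw": 0},
    {"dx": 0,"dy": 0,"dz": 0.03,"yaw": 0},
    {"dx": 0,"dy": 0,"dz": 0.03,"yaw": 0},
    {"dx": 0,"dy": 0,"dz": 0.03,"yaw": 0},
    {"dx": 0,"dy": 0,"dz": 0.02,"yaw": 0},
    {"dx": -0.02,"dy": 0.03,"dz": 0,"yaw": 0},
    {"dx": -0.02,"dy": 0.03,"dz": 0,"yaw": 0},
    {"dx": -0.01,"dy": 0.03,"dz": 0,"yaw": 0},
    {"dx": 0,"dy": 0.03,"dz": 0,"yaw": 0},
    {"dx": 0,"dy": 0.03,"dz": 0,"yaw": 0},
    {"dx": 0,"dy": 0.03,"dz": 0,"yaw": 0},
    {"dx": 0,"dy": 0,"dz": 0,"yaw": 0},
    {"dx": 0,"dy": 0,"dz": 0,"yaw": 0},
  ],
)

```text
t: 11.7
eef_pos: [464.6, -18.3, 244.3]
tcp_rot: [3.141, 0.001, 2.752]
ft_force: [-0.4, -0.1, 0.9]
opening: 0.629
grip_force: 0.0
```

```bash
python3 - <<'E'
from h import *
s=grab("side"); t=grab("top")
a=cv2.resize(s["color"][130:260,360:470,::-1],(440,520)); b=cv2.resize(t["color"][200:280,410:500,::-1],(360,520))
cv2.imwrite("pics/f.png",np.hstack([a,b]))
P=cloud(t); z=P[200:280,410:500,2]; Q=P[200:280,410:500][z>108]; print(len(Q),Q.mean(0),np.median(Q[:,2]))
Q=P[200:280,410:500][(z>78)&(z<90)]; print(len(Q),Q.mean(0),Q.std(0)); print(state()["t"],state()["eef_pos"])
E
```

```text
2039 [484.18428819 -65.15336368 501.51179586] 534.7266178686432
184 [ 523.17934037 -196.259973     81.32105725] [13.300888   16.82984579  2.24922763]
11.8 [464.65002792 -19.15342928 243.97270262]
```

View pics/f.png

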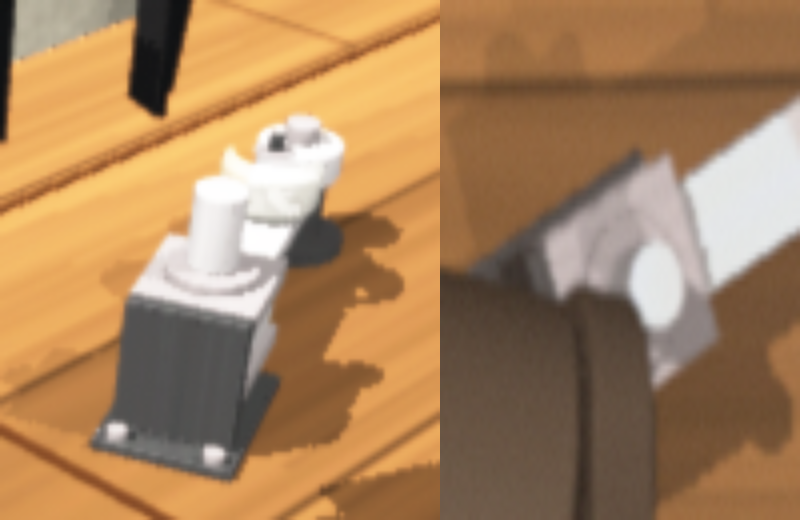

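The picture shows the pin upright in the bracket, with the collar flush on the upper ear at crop (213,275). Measured collar height is about 81 mm, which is what it should be, and the gripper is clear.

```bash
python3 -c "
from cell import job_done
print(job_done())"
```

```text
the job is handed in; nothing more can be done
None
```

The lock pin is down through the bracket and swing arm with its collar flush on the bracket and released; the stub pin and the look-alikes were left alone, and the job was handed in at about 12 s.

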